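# Prop and hold the gel casting frame

### The job

The glass gel frame on the casting stand is lying back on its rear rests with its prop leg still folded up. First flip the prop leg over its high point so that it drops to the back, foot on the bench; then raise the frame until it is upright and keep holding it there against tipping: the job finishes with the gripper still holding the frame upright. Leave the other things on the bench where they are.

Things in the scene. Friction and masses are not known exactly. Their poses are not given: they have to be found in the camera images.
- stand: Casting stand fixed to the bench: steel plate 190 x 150 x 12 mm with two hinge cheeks and two rubber-capped rear rests 70 mm tall. Origin on the bench under the middle of the frame's hinge; x to the stand's rear (the way the frame lies back, roughly away from the robot), y along the hinge to the side with the prop leg, z up. The plate spans x -60 to +130 mm.
- frame: Aluminium frame with two glass plates, 156 mm wide, 14 mm deep (clamps to 22 mm behind its mid-plane), 234 mm tall, 0.64 to 1.0 kg. Origin at the middle of the hinge, 30 mm above the bench; z up along the frame, x to the rear, y along the hinge, as the stand's when upright. It turns only about y: from 0.45 rad back (on the rests, the start) to 0.15 rad forward.
- grip_bar (a point): Middle of the round steel bar across the frame's top: 16 mm diameter, along the frame's y, 128 mm clear between the side rails, 225 mm from the hinge along the frame's z, a 45 mm open gap below it. Being round, it can turn in a grip taken from above. The side rails end 9 mm above its centre.
- prop_leg (a joint): Prop leg's angle q about the frame's y: the leg leans q - 0.9 rad to the rear of the frame's z. 0 = folded, leaning forward. With the frame on its rests it is vertical (its high point) at q = 0.45; beyond, it falls rearward by itself in 1 to 2 s till the foot meets the bench at about 3.0. As the frame is raised it drops to its stop at 3.4 (fully down) and stays there.
- leg_pivot (a point): Pivot of the prop leg, in the leg's mid-plane: 92 mm to +y of the frame's middle, 130 mm from the hinge along the frame's z. Turns easily: under 1 N at the foot.
- leg_foot (a point): Centre of the end of the prop leg, a 10 x 10 mm steel bar (about 100 g) with a rubber foot: a roller 18 mm across, 34 mm long along y. 165 mm from leg_pivot. Folded, the foot is about 296 mm above the bench, higher than the frame's top (245 mm) and clear all round; its top edge passes 321 mm at the high point.
- reagent_bottle: screw-cap laboratory bottle, 70 mm across, 150 mm tall; origin at the centre of its underside. Bystander.
- small_jar: small clear jar with a black lid, 42 mm across, 65 mm tall; origin at the centre of its underside. Bystander.
- tube_rack: green tube rack, 75 x 115 x 41 mm; origin at the centre of its underside. Bystander.
- tip_box: grey box of pipette tips, 85 x 125 x 63 mm; origin at the centre of its underside. Bystander.
- beaker: empty glass beaker, 72 mm across, 90 mm tall; origin at the centre of its underside. Bystander.
- pipette: hand pipette lying on the bench, about 220 mm long, 22 mm high; origin on its underside near the middle. Bystander.
- gel_comb: flat white gel comb, 41 x 110 x 8 mm; origin on its underside. Bystander.
- frame_hinge (a point): Middle of the frame's hinge axis (along y), same point as frame. The hinge is nearly free: the frame tips unless held, and even upright its weight pulls it to the rear. With the leg fully down, a frame let go comes to rest on the leg at about 0.2 rad.

How it is judged:
By the outcome, as a careful person would: the job done as asked, in the order asked, and still so for the second after the job is handed in, while the arm keeps its last pose, push and grip.
It also fails if it takes over 48 s, if anything falls off the work surface, if the arm or the gripper's body presses on something with over 40 N, if the wrist force passes 120 N, or if a joint passes its speed limit or range.

### The arm

A 6-joint arm with a two-finger parallel gripper is mounted at the origin on the work surface. World frame = base frame: x ahead of the robot, y to its left, z up, the work surface at z = 0. Lengths are in m, angles in degrees, forces in N, time in s.
With the tool pointing down it reaches from about 0.375 to 0.9 m from the base axis. Payload 3.1 kg.
Tool frame: the origin (TCP) lies between the finger pads; the fingertips stand 11 mm ahead of it and the grasp point (between the pads) lies 8 mm behind it; x points along the fingers, y is the direction in which the jaws open and shut, and the axes are right-handed (so a half turn about x gives the same grasp; the last joint's range is limited). The gripper opens to 87 mm and grips with 3 to 60 N. Pads are 19 mm wide; open, the fingers measure 117 mm over their backs; the gripper's body (75 mm by 190 mm) begins 51 mm behind the grasp point.
Start: joints at [57.955, 30.224, 82.088, -0, 67.689, -10.227], TCP at [0.232, 0.58, 0.234] pointing down, gripper open.
Joint ranges: [-176.69, 176.69], [-43.24, 126.21], [12.49, 139.97], [-82, 262], [0, 151.66], [-163.58, 163.58]. Speed limits (degrees/s): [159.86, 159.86, 180, 180, 180, 180].

### API

Orientations are given as a 3x3 rotation matrix whose columns are the frame's x, y, z axes.
In Python, from rig import bot gives the robot as it stands.
- The arm moves only by the shell command python3 -m inch 'ROWS' [OPENING]. ROWS is a JSON object of lists of equal length, an entry for each row: "dp": the shift along the tool's x, y, z in mm, a list of three; "yaw": the turn about the tool's x in degrees. In form: {"dp": [[tx, ty, tz], ...], "yaw": [yaw, ...]}. A call has 1 to 20 rows; each row shifts and turns the commanded pose from where the row before left it, along the tool's axes as they then stand; what a row does not reach is not made up. A row lasts 1/12 s, in which the tool goes at most 41.7 mm and 7.16 degrees, less where a joint would pass 70% of its speed; a pose out of reach is approached as far as the arm can. A call is refused whole if a number of a shift passes 41.7 or a number of a turn 7.16, either way. A call with a gripper value outside its range is refused whole. OPENING is the finger opening in mm, from 0 to 87, set as the call begins (- or left out, the last holds). The fingers move at their own pace and stop on an object; the grip force is fixed at half the most. Time passes only in rows, so rows that do not move let the fingers close. It gives the time, the measured TCP pose, the force and the opening at its end, in the units of the state.
- bot.read_state(): the state, without advancing time (a new reading comes with each control period).
- bot.capture(name): name is "scene" or "top" or "wrist"; returns a dict with "color" (420x560x3 uint8, red, green, blue), "intrinsics" (3x3 intrinsics, pixels), "pose" (4x4, takes a point from camera to world coordinates). Camera axes: x right, y down, z forward; pixel columns grow to the right and rows downward; lengths in m; the calibration is good to about 2 mm. The wrist camera is an equidistant fisheye: a pixel r from the principal point sees the ray r / f radians off the axis. A picture is of the moment at which its call begins. There is no depth.
- bot.hand_in(): hands the job in, once; it reports no verdict.
The state is a dict: "time_s": time; "joint_positions": joint angles; "qvel": joint speeds; "tau": joint torques, N m; "position": TCP position; "tcp_rot": TCP orientation; "force": force on the tool from outside, world axes, zero at the start; "moment": the same for the moment, N m; "opening": opening from 0.0 (shut) to 1.0 (fully open).
Only numpy, scipy, OpenCV 4.12 (cv2) and the standard library are available. Lean on these libraries where they do the work, as an engineer would, in place of code of your own. Each camera call takes 0.05 s, during which the arm holds its last target.

## Working session

There is one attempt and no reset: what is moved stays moved. The work goes in short steps, Python scripts to look and compute and a shell command to move; the robot and the scene stay as the last step left them, time stands still between calls to the robot, and variables do not carry over. Pictures are saved under pics/ and viewed, and the job is handed in when it is done.

```bash
mkdir -p pics; ls; python3 - <<'E'
from rig import bot
import cv2,numpy as np
for n in ("scene","top","wrist"):
    c=bot.capture(n); cv2.imwrite(f"pics/{n}0.png",c["color"][:,:,::-1]); print(n,c["intrinsics"].tolist(),np.round(c["pose"],4).tolist())
s=bot.read_state()
for k in s: print(k,np.round(s[k],3).tolist())
E
```

```text
pics
scene [[386.510089831282, 0.0, 277.715067915132], [0.0, 386.510089831282, 205.61818229008546], [0.0, 0.0, 1.0]] [[0.4356, 0.6576, -0.6147, 1.3197], [0.9, -0.3312, 0.2835, -0.33], [-0.0171, -0.6767, -0.7361, 1.052], [0.0, 0.0, 0.0, 1.0]]
top [[498.7537713228545, 0.0, 276.5915385168912], [0.0, 498.7537713228545, 203.93782886966451], [0.0, 0.0, 1.0]] [[0.0276, -0.986, 0.1645, 0.3047], [-0.9996, -0.029, -0.0061, 0.0127], [0.0108, -0.1643, -0.9864, 1.8636], [0.0, 0.0, 0.0, 1.0]]
wrist [[325.19226210127806, 0.0, 283.9047697973479], [0.0, 325.19226210127806, 210.9505617645183], [0.0, 0.0, 1.0]] [[0.3723, 0.8921, 0.2562, 0.1598], [0.9281, -0.357, -0.1054, 0.608], [-0.0026, 0.277, -0.9609, 0.3841], [0.0, 0.0, 0.0, 1.0]]
time_s 0.15
joint_positions [57.957, 30.267, 82.14, -0.0, 67.687, -10.227]
qvel [-0.029, -0.122, -0.216, -0.027, 0.067, -0.004]
tau [0.001, -44.043, -17.684, 0.063, 0.055, -0.0]
position [0.232, 0.58, 0.233]
tcp_rot [[-0.001, 0.372, 0.928], [-0.001, 0.928, -0.372], [-1.0, -0.002, -0.0]]
force [-0.208, 0.182, 0.535]
moment [-0.035, -0.026, -0.03]
opening 0.999
```

View pics/scene0.png

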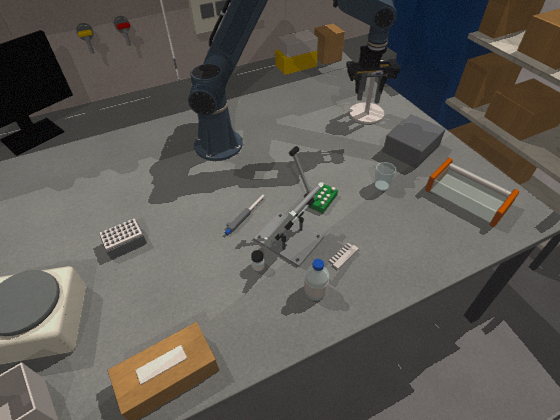

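View pics/top0.png

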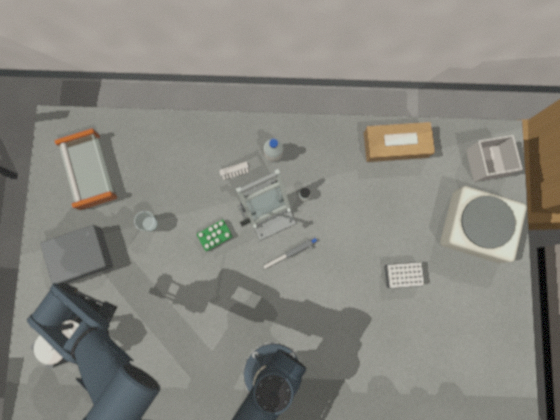

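View pics/wrist0.png

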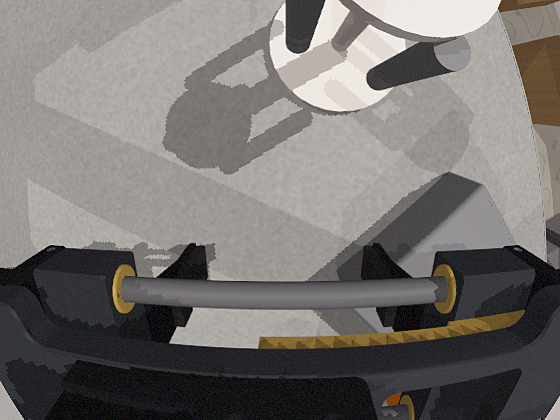

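The stand is near (268,205) in the top view and (292,235) in the scene view. The leg foot is the dark tip near (294,151) in the scene view. I'll zoom in.

```bash
python3 - <<'E'
import cv2
a=cv2.imread("pics/top0.png")[120:280,180:340]; b=cv2.imread("pics/scene0.png")[130:300,200:370]
cv2.imwrite("pics/topz.png",cv2.resize(a,(592,592),interpolation=cv2.INTER_CUBIC)); cv2.imwrite("pics/scz.png",cv2.resize(b,(595,595),interpolation=cv2.INTER_CUBIC))
E
```

```text
(no output)
```

View pics/topz.png

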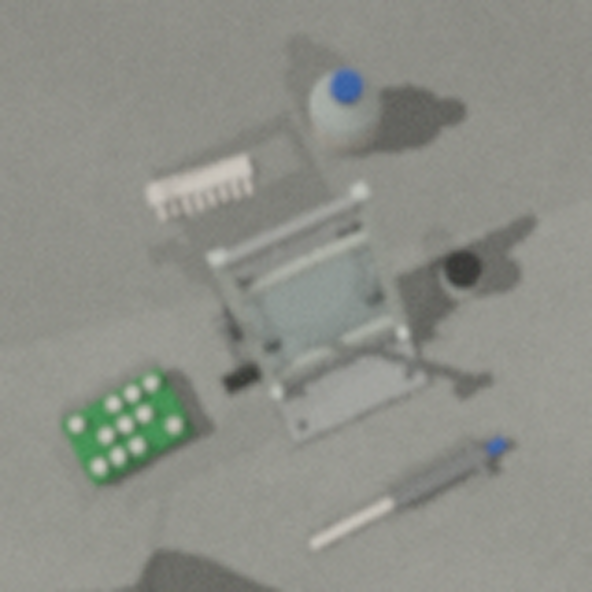

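View pics/scz.png

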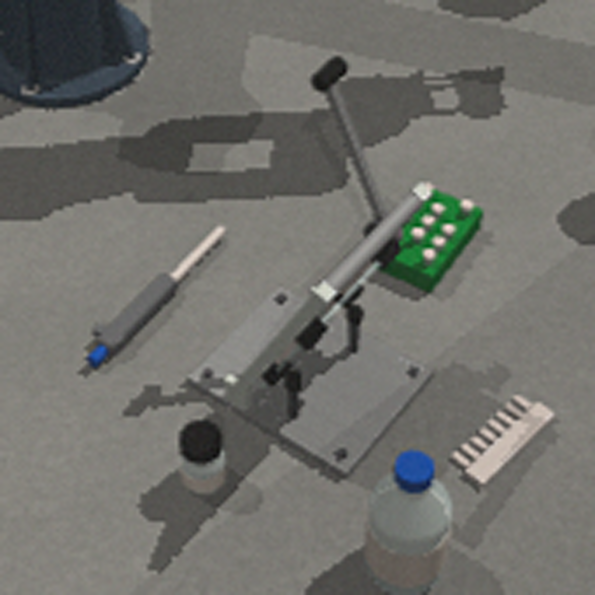

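```bash
cat > h.py <<'E'
import numpy as np
K={"scene":([386.510089831282,277.715067915132,205.61818229008546],np.array([[0.4356,0.6576,-0.6147,1.3197],[0.9,-0.3312,0.2835,-0.33],[-0.0171,-0.6767,-0.7361,1.052]])),
"top":([498.7537713228545,276.5915385168912,203.93782886966451],np.array([[0.0276,-0.986,0.1645,0.3047],[-0.9996,-0.029,-0.0061,0.0127],[0.0108,-0.1643,-0.9864,1.8636]]))}
def ray(c,u,v):
    (f,cx,cy),T=K[c]; d=T[:,:3]@np.array([(u-cx)/f,(v-cy)/f,1]); return T[:,3],d/np.linalg.norm(d)
def plane(c,u,v,z):
    o,d=ray(c,u,v); return o+d*(z-o[2])/d[2]
def tri(a,b):
    o1,d1=ray("scene",*a);o2,d2=ray("top",*b)
    t=np.linalg.lstsq(np.stack([d1,-d2],1),o2-o1,rcond=None)[0]
    p,q=o1+t[0]*d1,o2+t[1]*d2; return (p+q)/2,np.linalg.norm(p-q)
def sz(u,v): return (u+.5)/3.5-.5+200,(v+.5)/3.5-.5+130
def tz(u,v): return (u+.5)/3.7-.5+180,(v+.5)/3.7-.5+120
E
python3 - <<'E'
from h import *
np.set_printoptions(precision=4,suppress=True)
for n,a,b,z in [("capL",(424,190),(217,258),.241),("capR",(323,291),(360,190),.241),("foot",(330,73),(241,377),.296),
 ("botL",(0,0),(277,393),.045),("botR",(0,0),(403,333),.045),("plateL",(0,0),(300,440),.012),("plateR",(0,0),(428,380),.012)]:
    print(n,tri(sz(*a),tz(*b)) if a!=(0,0) else '', plane("scene",*sz(*a),z) if a[0] else '',plane("top",*tz(*b),z))
E
```

```text
capL (array([0.6214, 0.133 , 0.2422]), np.float64(0.005004160494661634)) [0.621  0.1362 0.241 ] [0.6205 0.1308 0.241 ]
capR (array([0.6864, 0.0049, 0.243 ]), np.float64(0.0006324140519883155)) [0.6849 0.006  0.241 ] [0.6867 0.0046 0.241 ]
foot (array([0.5068, 0.1029, 0.2981]), np.float64(0.0018989618400068098)) [0.5048 0.1051 0.296 ] [0.5067 0.1021 0.296 ]
botL   [0.5241 0.0802 0.045 ]
botR   [ 0.588  -0.0433  0.045 ]
plateL   [0.4813 0.0567 0.012 ]
plateR   [ 0.5458 -0.0707  0.012 ]
```

Measurements agree: the stand is yawed about 27°, the hinge is at about (0.564, 0.0215), and the leg foot is at (0.507, 0.102, 0.298), against 0.296 expected. I'll move in front of the foot, above frame height, with the fingers closed, then align the tool.

```bash
python3 -m inch '{"dp":[[-10,0,0],[-10,0,0],[-10,-10,10],[-10,-20,20],[-10,-20,20],[-10,-22,21],[0,-22,21],[0,-22,21],[0,-22,21],[0,-22,21],[0,-22,21],[0,-22,21],[0,-22,21],[0,-22,21],[0,-22,21],[0,-22,21],[0,-22,21],[0,-22,21],[0,-22,21],[0,-22,21]],"yaw":[0,0,0,0,0,0,0,0,0,0,0,0,0,0,0,0,0,0,0,0]}' 0
python3 -m inch '{"dp":[[0,-10,10],[0,-10,10],[0,-6,10],[0,0,0],[0,0,0],[0,0,0],[0,0,0],[0,0,0],[0,0,0],[0,0,0]],"yaw":[0,0,0,6,7,7,7,7,7,0]}'
```

```text
time_s: 1.82
position: [0.43, 0.0897, 0.2949]
tcp_rot: [[0.002, 0.372, 0.928], [-0.0, 0.928, -0.372], [-1.0, 0.0, 0.002]]
force: [0.2, -0.4, -0.7]
opening: 0.007
time_s: 2.65
position: [0.4481, 0.0563, 0.2944]
tcp_rot: [[0.001, 0.89, 0.455], [-0.0, 0.455, -0.89], [-1.0, 0.001, 0.001]]
force: [-0.8, -0.3, 0.3]
opening: 0.004
```

```bash
python3 -m inch '{"dp":[[0,0,-5],[0,0,-6],[0,0,0]],"yaw":[0,0,0]}'
python3 - <<'E'
from rig import bot
import cv2,numpy as np
a=bot.capture("scene")["color"][100:270,200:370,::-1];b=bot.capture("wrist")["color"][:,:,::-1]
cv2.imwrite("pics/s1.png",np.hstack([cv2.resize(a,(400,400)),cv2.resize(b,(400,300)) if 0 else cv2.copyMakeBorder(cv2.resize(b,(400,300)),0,100,0,0,0)]))
E
```

```text
time_s: 2.9
position: [0.4421, 0.0672, 0.2937]
tcp_rot: [[-0.001, 0.888, 0.459], [0.001, 0.459, -0.888], [-1.0, -0.0, -0.001]]
force: [-0.7, -0.3, 0.8]
opening: 0.006
```

View pics/s1.png

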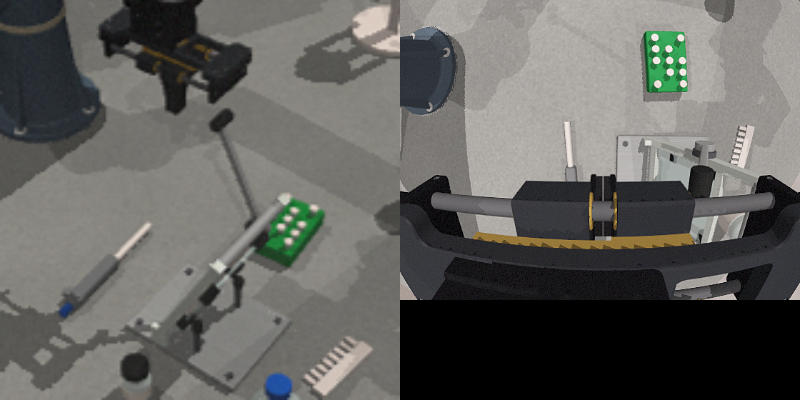

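The scene view shows the closed fingers at (175,100) in front of the foot at (222,120), lined up to push. I'll push to the rear now.

```bash
python3 -m inch '{"dp":[[0,8,0],[0,8,0],[0,8,0],[0,8,0],[0,8,0],[0,6,0],[0,6,0],[0,6,0],[0,6,0],[0,6,0],[0,6,0],[0,6,0],[0,6,0]],"yaw":[0,0,0,0,0,0,0,0,0,0,0,0,0]}'
python3 - <<'E'
from rig import bot
import cv2,numpy as np
a=bot.capture("scene")["color"][100:270,200:370,::-1];b=bot.capture("wrist")["color"][:,:,::-1]
cv2.imwrite("pics/s2.png",np.hstack([cv2.resize(a,(400,400)),cv2.copyMakeBorder(cv2.resize(b,(400,300)),0,100,0,0,0)]))
E
```

```text
time_s: 4.08
position: [0.5219, 0.1067, 0.2936]
tcp_rot: [[0.0, 0.89, 0.457], [0.0, 0.457, -0.89], [-1.0, 0.0, 0.0]]
force: [-0.2, -0.7, 0.5]
opening: 0.007
```

View pics/s2.png

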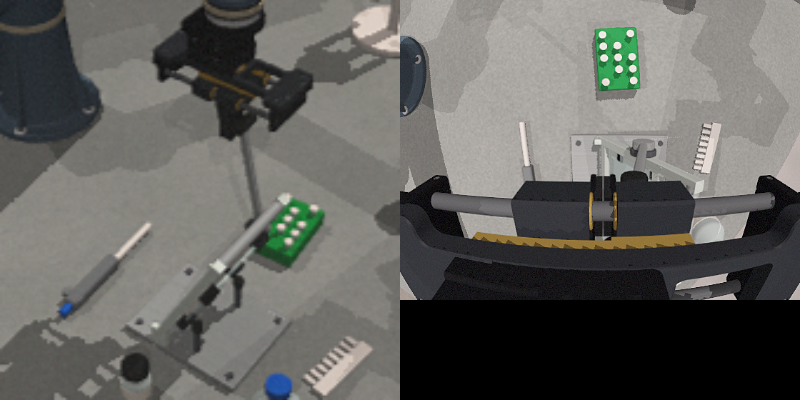

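The foot is hidden behind the fingers and the leg is steeper than before, so it's rotating as intended. I'll push on past the high point.

```bash
python3 -m inch '{"dp":[[0,6,0],[0,6,0],[0,6,0],[0,6,0],[0,6,0],[0,5,0],[0,5,0],[0,5,0],[0,5,0],[0,0,0],[0,0,0],[0,0,0],[0,0,0],[0,0,0],[0,0,0],[0,0,0],[0,0,0],[0,0,0],[0,0,0],[0,0,0]],"yaw":[0,0,0,0,0,0,0,0,0,0,0,0,0,0,0,0,0,0,0,0]}'
python3 -m inch '{"dp":[[0,0,0],[0,0,0],[0,0,0],[0,0,0],[0,0,0],[0,0,0],[0,0,0],[0,0,0]],"yaw":[0,0,0,0,0,0,0,0]}'
python3 - <<'E'
from rig import bot
import cv2,numpy as np
a=bot.capture("scene")["color"][100:270,200:370,::-1];b=bot.capture("wrist")["color"][:,:,::-1]
cv2.imwrite("pics/s3.png",np.hstack([cv2.resize(a,(400,400)),cv2.copyMakeBorder(cv2.resize(b,(400,300)),0,100,0,0,0)]))
E
```

```text
time_s: 5.85
position: [0.5658, 0.1293, 0.2936]
tcp_rot: [[0.0, 0.89, 0.457], [-0.0, 0.457, -0.89], [-1.0, -0.0, 0.0]]
force: [0.2, -0.4, -0.9]
opening: 0.009
time_s: 6.52
position: [0.5658, 0.1293, 0.2936]
tcp_rot: [[0.0, 0.89, 0.457], [-0.0, 0.457, -0.89], [-1.0, 0.0, 0.0]]
force: [-0.9, -0.3, 0.4]
opening: 0.003
```

View pics/s3.png

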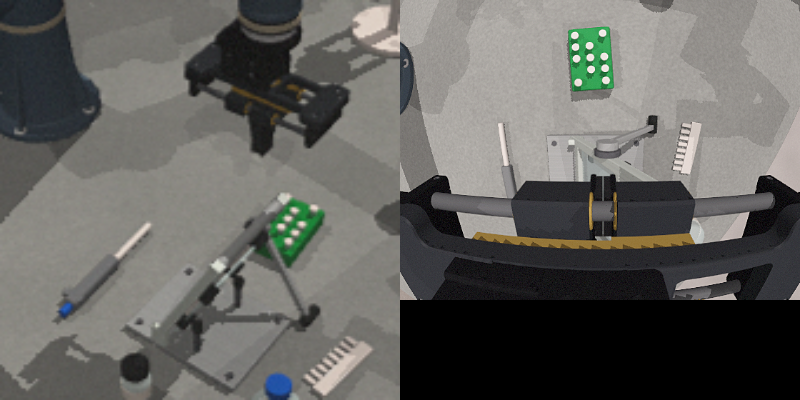

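The leg is down at the rear with its foot on the bench at about (308,315) in the left crop. Next I'll move over the bar with the jaws open.

```bash
python3 -m inch '{"dp":[[0,5,9],[0,5,9],[0,5,10],[0,5,10],[0,5,10],[0,5,10],[0,5,10],[0,5,10],[0,5,10],[0,2,7],[0,0,0],[0,0,0]],"yaw":[0,0,0,0,0,0,0,0,0,0,0,0]}' 60
python3 - <<'E'
from rig import bot
from h import *
import cv2
print(plane("scene",308/400*170+200,315/400*170+100,.009))
a=bot.capture("scene")["color"][100:270,200:370,::-1];b=bot.capture("wrist")["color"][:,:,::-1]
cv2.imwrite("pics/s4.png",np.hstack([cv2.resize(a,(400,400)),cv2.copyMakeBorder(cv2.resize(b,(400,300)),0,100,0,0,0)]))
cv2.imwrite("pics/w4.png",b)
E
```

```text
time_s: 7.62
position: [0.651, 0.066, 0.2933]
tcp_rot: [[-0.001, 0.89, 0.456], [0.0, 0.456, -0.89], [-1.0, -0.001, -0.001]]
force: [0.7, 0.4, -0.3]
opening: 0.682
[0.64898629 0.17716    0.009     ]
```

View pics/s4.png

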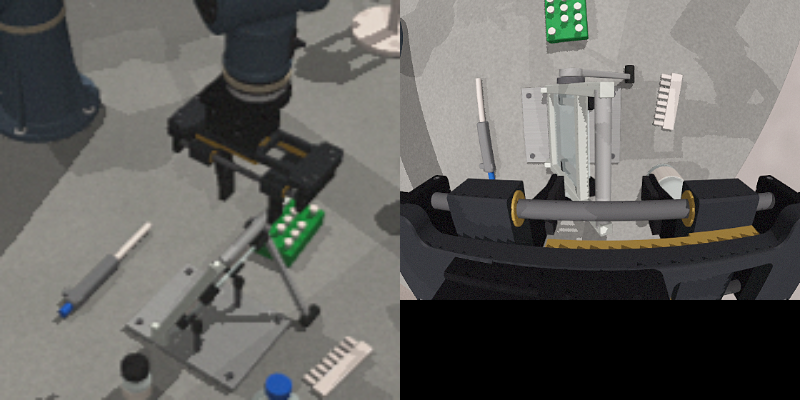

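View pics/w4.png

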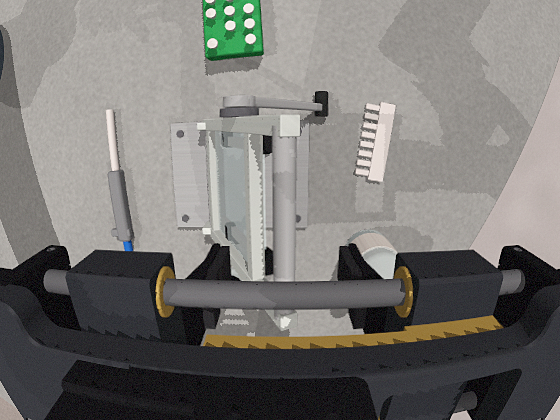

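In the wrist view the bar runs along column 285, centred between the fingers at about columns 210 and 355. I'll descend and grip.

```bash
python3 -m inch '{"dp":[[8,0,0],[8,0,0],[8,0,0],[8,0,0],[8,0,0],[8,0,0],[8,0,0],[6,0,0],[6,0,0],[0,0,0],[0,0,0]],"yaw":[0,0,0,0,0,0,0,0,0,0,0]}'
python3 -m inch '{"dp":[[0,0,0],[0,0,0],[0,0,0],[0,0,0],[0,0,0],[0,0,0],[0,0,0],[0,0,0]],"yaw":[0,0,0,0,0,0,0,0]}' 0
python3 -m inch '{"dp":[[0,0,0],[0,0,0],[0,0,0],[0,0,0]],"yaw":[0,0,0,0]}' 0
python3 - <<'E'
from rig import bot
import cv2
b=bot.capture("wrist")["color"][:,:,::-1]
cv2.imwrite("pics/w5.png",b)
E
```

```text
time_s: 8.63
position: [0.6509, 0.0662, 0.2251]
tcp_rot: [[-0.001, 0.89, 0.457], [0.0, 0.457, -0.89], [-1.0, -0.001, -0.0]]
force: [-1.0, -0.4, -0.6]
opening: 0.692
time_s: 9.3
position: [0.6509, 0.0662, 0.2255]
tcp_rot: [[-0.0, 0.89, 0.457], [-0.0, 0.457, -0.89], [-1.0, -0.0, 0.0]]
force: [0.0, 0.2, -0.7]
opening: 0.172
time_s: 9.63
position: [0.651, 0.0663, 0.2255]
tcp_rot: [[0.0, 0.89, 0.457], [0.0, 0.457, -0.89], [-1.0, 0.0, -0.0]]
force: [-0.4, -0.1, -0.4]
opening: 0.176
```

View pics/w5.png

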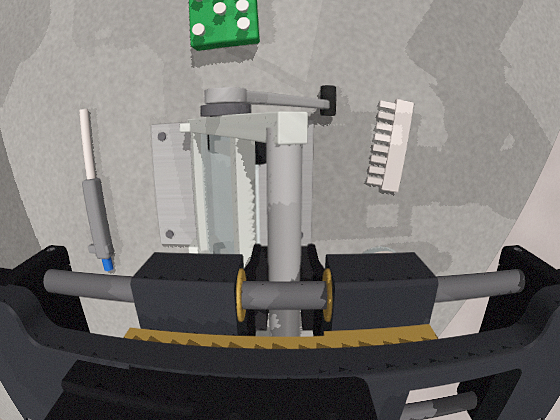

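Opening is 15.3 mm and side force is near zero, so the bar is held. The wrist view shows it between the pads at about (285,290). I'll raise the frame along the arc, first half now.

```bash
python3 -m inch '{"dp":[[-2.4,-5.1,0],[-2.3,-5.1,0],[-2.1,-5.2,0],[-2.1,-5.2,0],[-1.8,-5.3,0],[-1.8,-5.3,0],[-1.6,-5.4,0],[-1.5,-5.4,0],[0,0,0],[0,0,0],[0,0,0]],"yaw":[0,0,0,0,0,0,0,0,0,0,0]}' 0
python3 - <<'E'
from rig import bot
from h import *
import cv2
a=bot.capture("scene")["color"][100:270,200:370,::-1];b=bot.capture("wrist")["color"][:,:,::-1]
cv2.imwrite("pics/s6.png",np.hstack([cv2.resize(a,(400,400)),cv2.copyMakeBorder(cv2.resize(b,(400,300)),0,100,0,0,0)]))
E
```

```text
time_s: 10.6
position: [0.6132, 0.0469, 0.2421]
tcp_rot: [[-0.001, 0.89, 0.457], [-0.001, 0.457, -0.89], [-1.0, -0.001, 0.0]]
force: [-2.4, 0.7, 6.5]
opening: 0.176
```

View pics/s6.png

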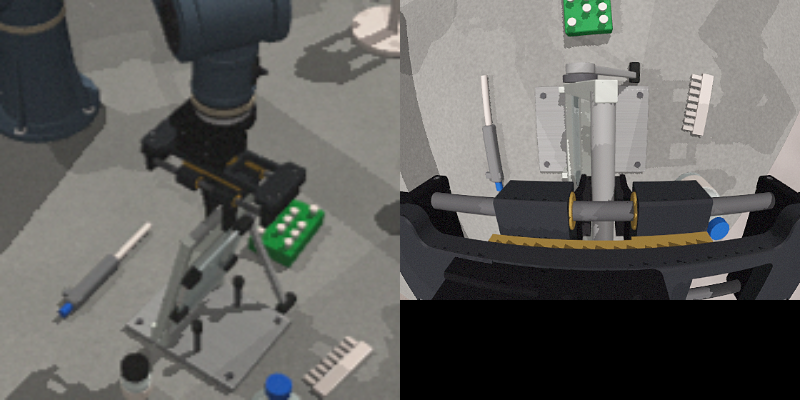

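```bash
python3 -m inch '{"dp":[[-1.4,-5.5,0],[-1.2,-5.5,0],[-1.1,-5.5,0],[-1,-5.6,0],[-0.8,-5.5,0],[-0.6,-5.6,0],[-0.5,-5.6,0],[-0.3,-5.6,0],[-0.2,-5.6,0],[-0.1,-5.6,0],[0,0,0],[0,0,0],[0,0,0]],"yaw":[0,0,0,0,0,0,0,0,0,0,0,0,0]}' 0
python3 - <<'E'
from rig import bot
from h import *
import cv2
a=bot.capture("scene")["color"][100:270,200:370,::-1];b=bot.capture("wrist")["color"][:,:,::-1]
cv2.imwrite("pics/s7.png",cv2.resize(a,(595,595),interpolation=cv2.INTER_CUBIC));cv2.imwrite("pics/w7.png",b)
cv2.imwrite("pics/t7.png",cv2.resize(bot.capture("top")["color"][120:280,180:340,::-1],(592,592),interpolation=cv2.INTER_CUBIC))
E
```

```text
time_s: 11.78
position: [0.5639, 0.0217, 0.2484]
tcp_rot: [[-0.001, 0.89, 0.457], [0.0, 0.457, -0.89], [-1.0, -0.001, -0.0]]
force: [0.4, 2.2, 4.3]
opening: 0.175
```

View pics/s7.png

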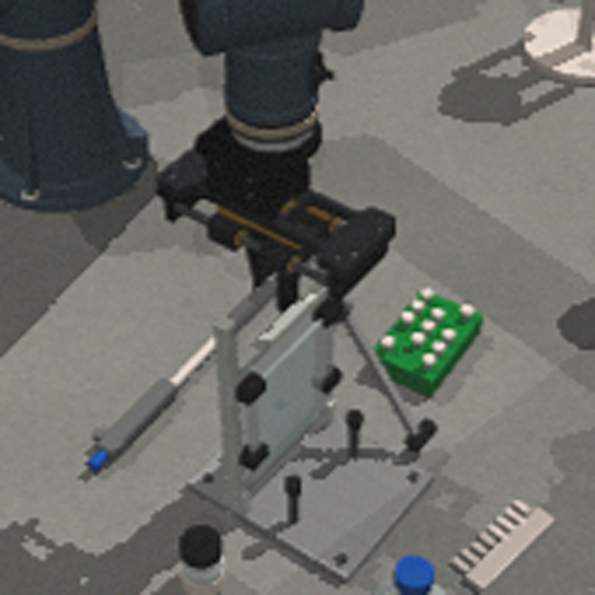

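View pics/w7.png

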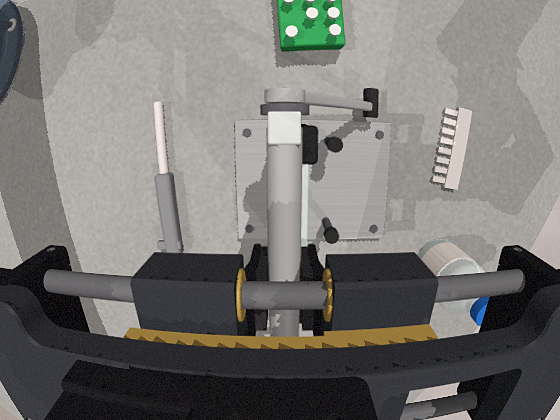

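View pics/t7.png

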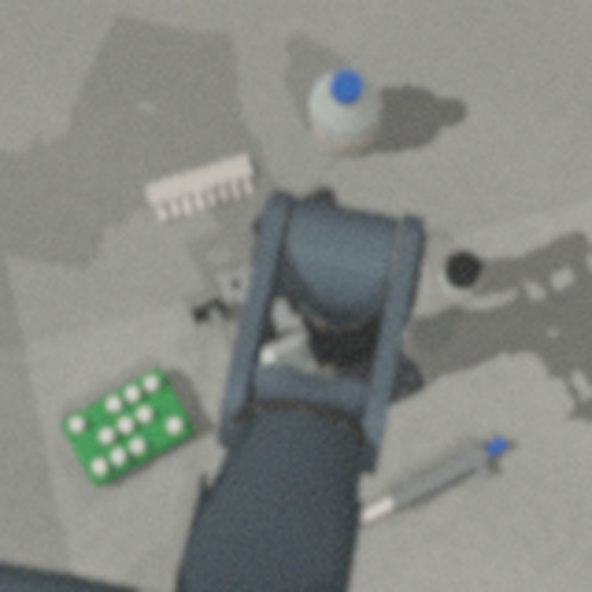

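```bash
python3 - <<'E'
from rig import bot
from h import *
s=bot.read_state(); P=np.array(s["position"]); xs=np.array(s["tcp_rot"])[:,1]
np.set_printoptions(precision=4,suppress=True)
print(P,s["force"],s["moment"])
for n,u,v in [("rearR",345,580),("rearL",434,478),("frontR",186,487)]:
    p=plane("scene",u/3.5+200,v/3.5+100,.012); print(n,p,(p-P)@xs)
c=bot.capture("wrist");K=c["intrinsics"];T=c["pose"]
def wr(u,v,z):
    d=np.array([u-K[0,2],v-K[1,2]]);r=np.hypot(*d);th=r/K[0,0]
    w=T[:3,:3]@np.r_[np.sin(th)*d/r,np.cos(th)]; return T[:3,3]+w*(z-T[2,3])/w[2]
for n,u,v,z in [("frontL",237,122,.012),("rearL",387,121,.012),("frontMid",238,200,.012),("rearMid",387,200,.012),("foot",371,102,.01),("cap",284,128,.264),("pivot",285,97,.16)]:
    p=wr(u,v,z); print(n,p,(p-P)@xs, (p-P)@np.array([-xs[1],xs[0],0]))
E
```

```text
[0.5642 0.0219 0.2484] [1.043  2.811  4.5834] [ 0.5947 -0.1486  0.0279]
rearR [0.7159 0.0164 0.012 ] 0.13258526446026847
rearL [0.6505 0.1488 0.012 ] 0.13480584879675755
frontR [ 0.5527 -0.0711  0.012 ] -0.05263787635281392
frontL [0.4791 0.0617 0.012 ] -0.057408429393747906 0.0743692222731742
rearL [0.6382 0.1481 0.012 ] 0.12361960531545735 0.07839006631175104
frontMid [ 0.5217 -0.0239  0.012 ] -0.05868837643349961 -0.021305533708444162
rearMid [0.6887 0.0622 0.012 ] 0.1292768729417668 -0.021002249803061087
foot [0.6099 0.1585 0.01  ] 0.10323047633845187 0.10065271767117867
cap [0.5294 0.0861 0.264 ] -0.0016159261157224578 0.07300885736084566
pivot [0.5208 0.1043 0.16  ] -0.0009039477743872184 0.09318733989786523
```

Upright is confirmed to within about 1–5 mm at the bar. The wrist view puts the plate mid-line 33–35 mm behind the bar (35 expected). I'll hold for a moment, check it's steady and hand in.

```bash
python3 -m inch '{"dp":[[0,0,0],[0,0,0],[0,0,0],[0,0,0],[0,0,0],[0,0,0],[0,0,0],[0,0,0],[0,0,0],[0,0,0],[0,0,0],[0,0,0]],"yaw":[0,0,0,0,0,0,0,0,0,0,0,0]}' 0
python3 - <<'E'
from rig import bot
import cv2
cv2.imwrite("pics/s8.png",cv2.resize(bot.capture("scene")["color"][100:270,200:370,::-1],(595,595)))
E
```

```text
time_s: 12.98
position: [0.5641, 0.0218, 0.2483]
tcp_rot: [[-0.0, 0.89, 0.457], [0.0, 0.457, -0.89], [-1.0, -0.0, -0.0]]
force: [0.3, 4.3, 4.5]
opening: 0.174
```

View pics/s8.png

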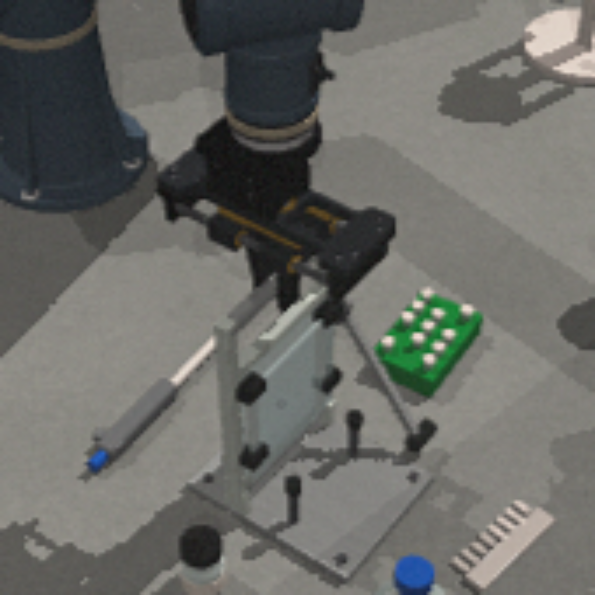

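The view hasn't changed: the frame is upright with the rail near column 232, the leg is down with its foot at (420,435), and the grip is holding.

```bash
python3 -c "
from rig import bot
print(bot.hand_in())"
```

```text
the job is handed in; nothing more can be done
None
```

The job is handed in at about 13 s, with the prop leg down at the back and the gripper still holding the frame upright. I pushed the leg's foot over its high point with closed fingers and saw it rest on the bench. Then I gripped the bar from above and raised the frame along its arc.

**Last checks:**
- **Grip:** the opening was 15 mm on the 16 mm bar, and the pose stayed steady over a 1 s hold.
- **Forces:** the highest force I read was about 7 N, taken at the end of each move.
- **Leg:** the last pictures show it down at the rear, with the foot about 0.10 m behind the hinge, as it should be at its stop.
- **Bystanders:** the tube rack, pipette, gel comb, jar and bottle looked unmoved in the last pictures; the beaker and tip box were outside those crops, so I did not re-check them.

**Where the views disagreed:** the wrist view puts the bar within about 2 mm of directly above the hinge. The scene view puts it about 5 mm forward, or 0.02 rad. I did not correct for it, since that view had also been about 5 mm off on earlier points.

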